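# Ease the sprung lid shut and clip the cutter box

## Robot

A 7-joint arm with a two-finger parallel gripper is mounted at the origin on the work surface. World frame = base frame: x ahead of the robot, y to its left, z up, the work surface at z = 0. Lengths are in m, angles in rad, forces in N, time in s.
With the tool pointing down it reaches from about 0.4 to 0.75 m from the base axis. Payload 19.5 kg.
Tool frame: the origin (TCP) lies midway between the tips of the shut fingers; the grasp point (between the pads) lies 19 mm behind it (r.grip_depth is the distance from the TCP to the grasp point, in m); z points along the fingers, y is the line along which they close (so a half turn about z gives the same grasp; the last joint's range is limited). The gripper opens to 85 mm and grips with 20 to 120 N. Pads are 22 mm wide; open, the fingers measure 114 mm over their backs; the gripper's body (76 mm by 85 mm) begins 54 mm behind the grasp point. The pads swing forward as they close: fully open they stand 13 mm farther back than shut.
Start: joints at [-1.177, 0.707, -0.028, 1.485, 0.022, 0.951, -0.075], TCP at [0.243, 0.521, 0.231] pointing down, gripper open.
Joint ranges: [-2.71, 2.71], [-0.32, 2.16], [-1.57, 1.52], [0, 2.45], [-1.46, 4.6], [0, 2.02], [-2.83, 2.83]. Speed limits (rad/s): [1.89, 1.89, 2.57, 2.57, 3.01, 3.01, 3.01].

## Interface

Orientations are given as [roll, pitch, yaw] about the fixed x, y, z axes, in that order (R = Rz(yaw) Ry(pitch) Rx(roll)).
In Python, from workcell import r gives the robot as it stands.
- The arm moves only by the tool servo_tool, never from a script. Its argument "series" is one flat list of numbers, 4 for each row, row after row: the shift along the tool's x, y, z scaled (see below), then the turn about the tool's z scaled (see below). In form: [tx, ty, tz, spin, tx, ty, tz, spin, ...]. A call has 1 to 5 rows; each row is the pose to reach, as a shift and turn from the pose commanded when the call began, along the tool's axes at that moment; what a row does not reach only later rows make up. The controller multiplies each number of a shift by 0.75 m and each number of a turn by 30 degrees. A row lasts 1/10 s, in which the tool goes at most 50 mm and 8.59 degrees, less where a joint would pass 70% of its speed; a pose out of reach is approached as far as the arm can. A call with a number of a shift or a turn outside -1 to 1 is refused whole. A call with a gripper value outside its range is refused whole. "claw" is the finger opening in mm, from 0 to 85.4, set as the call begins (left out, the last holds). The fingers move at their own pace and stop on an object; "grip_force" is the grip in N (left out, the last holds). Time passes only in rows, so rows that repeat a pose let the fingers close. It gives the time, the measured TCP pose, the force, the opening and the grip force at its end, in the units of the state.
- r.get_state(): the state, without advancing time (a new reading comes with each control period).
- r.capture(name): name is "side" or "top" or "wrist"; returns the picture (420x560x3 uint8, red, green, blue); there is no depth.
- r.calibration(name): a dict with "mtx" (3x3 intrinsics, pixels), "camera_from_world" (4x4, takes a point from world to camera coordinates). Camera axes: x right, y down, z forward; pixel columns grow to the right and rows downward; lengths in m; the calibration is good to about 2 mm. A picture is of the moment at which its call begins: read the wrist's pose just before it. calibration takes no time and is no camera call; for the wrist camera it gives the pose at the moment of the call.
- r.hand_in(): hands the job in; it is judged then, once.
Trained networks look in the newest picture that a camera, given by its name, has taken for a name from the list of things; names that differ only in an ending like _2 or _b are one class to them, and where a whole thing is asked for, a point or a joint stands for the part that bears it (a point fixed in the world has none). Each returns a list of dicts, best first, with "conf" (0 to 1); they miss things now and then, are a little off and sometimes report something else, mostly with a low value. They report only what shows in the picture. A call takes as long as a camera call.
- r.outline_of(camera, name): "pixels" (420x560 bool, what is visible of it) and "at" ([column, row] in pixels, amid what is visible of it).
- r.mark_of(camera, name): "at" ([column, row] in pixels: a listed point, or the origin of a listed thing).
The state is a dict: "clock": time; "joint_positions": joint angles; "qvel": joint speeds; "joint_efforts": joint torques, N m; "tool_pos": TCP position; "tool_rot": TCP orientation; "contact_force": force on the tool from outside, world axes, zero at the start; "ft_torque": the same for the moment, N m; "finger_gap": opening from 0.0 (shut) to 1.0 (fully open); "grip_force": force on a finger pad.
Only numpy, scipy, OpenCV 4.12 (cv2) and the standard library are available. Lean on these libraries where they do the work, as an engineer would, in place of code of your own. Each camera call takes 0.05 s, during which the arm holds its last target. There are 200 camera calls.

## Task

Close up the cutter box: bring the sprung lid down by its bar handle, easing it all the way so that it never slams, and let go of it. Then snap the four yellow clips fully down over the lid's rim in opposite-corner order: first one clip and the one diagonally opposite, and only then the other diagonal pair. Leave the sifter cup, jar, mould and horse cutter standing where they are.

Things in the scene. Friction and masses are not known exactly. Their poses are not given: they have to be found in the camera images.
- box: Blue cutter box, fixed to the counter: 150 mm (its x) by 210 mm (its y) by 85 mm high, open at the top, walls 4 mm. Origin at the centre of its underside, z up; its x axis points from the bar-handle side to the lid-hinge side (roughly away from the robot), y to its left. Four steel brackets stick out 19 mm from the two y faces, near the corners.
- lid (a joint): Angle of the aluminium lid: 0 = shut, flat on the rim; it opens upward to 1.9 rad. It starts between 1.70 and 1.85, leaning back past upright, and stays there by friction. Brought forward past about 1.6 rad, a light hinge spring and its weight (0.45 kg) pull it shut, with up to about 3 N at the bar when nearly shut; let go, it slams at some 10 rad/s. Spring and weight keep it shut.
- lid_hinge (a point): Middle of the lid's hinge axis, on the box's far (+x) top edge, 85 mm above the counter. The axis runs along the box's y.
- lid_bar (a point): Middle of the lid's dark wooden bar handle: a round bar 10 mm thick and 108 mm long, parallel to the hinge, 185 mm from it, held 35 mm beyond the lid's free edge by two 8 mm steel rods 100 mm apart; fingers fit in the gap. About 270 mm above the counter when open; 89 mm above it and 110 mm to the box's -x side of its centre when shut. It may turn freely between finger pads. The lid is 8 mm thick; its top is 93 mm above the counter when shut.
- sifter_cup: Bystander: red enamel flour sifter cup, 88 mm across, 120 mm high, with a handle to its -x reaching 66 mm from the centre. Origin at the centre of its underside.
- jar: Bystander: white jar with a wooden cap, 84 mm across, 140 mm high. Origin at the centre of its underside.
- mould: Bystander: pewter ring-shaped cookie mould, 92 mm across, 56 mm high. Origin at the centre of its underside.
- horse_cutter: Bystander: copper horse cutter lying flat, about 106 by 95 mm, 28 mm high. Origin in the middle of its underside.
- clip_front_left (a joint): Angle of the yellow clip at the box's front left corner (-x, +y): 0 = shut, lying level inward over the lid's rim; grows as it swings up and out, to 2.0 rad. Starts standing, 1.45 to 1.95, and stays by friction down to about 1.05 rad. From about 1.0 rad down an over-centre spring resists, with up to about 5 N at its free end (7 N at 40 mm from the hinge); let go there it springs back to about 1.05. Pressed past about 0.43 rad it snaps shut by itself and stays.
- hinge_front_left (a point): Middle of the hinge axis of the front left clip, 99 mm above the counter, 13 mm outside the box wall; the axis runs along the box's x.
- tip_front_left (a point): Middle of the free end of the front left clip, a flat plate 60 mm long from its hinge, 26 mm wide along the box's x and 5 mm thick.
- clip_front_right (a joint): Angle of the yellow clip at the box's front right corner (-x, -y): 0 = shut, lying level inward over the lid's rim; grows as it swings up and out, to 2.0 rad. Starts standing, 1.45 to 1.95, and stays by friction down to about 1.05 rad. From about 1.0 rad down an over-centre spring resists, with up to about 5 N at its free end (7 N at 40 mm from the hinge); let go there it springs back to about 1.05. Pressed past about 0.43 rad it snaps shut by itself and stays.
- hinge_front_right (a point): Middle of the hinge axis of the front right clip, 99 mm above the counter, 13 mm outside the box wall; the axis runs along the box's x.
- tip_front_right (a point): Middle of the free end of the front right clip, a flat plate 60 mm long from its hinge, 26 mm wide along the box's x and 5 mm thick.
- clip_back_left (a joint): Angle of the yellow clip at the box's back left corner (+x, +y): 0 = shut, lying level inward over the lid's rim; grows as it swings up and out, to 2.0 rad. Starts standing, 1.45 to 1.95, and stays by friction down to about 1.05 rad. From about 1.0 rad down an over-centre spring resists, with up to about 5 N at its free end (7 N at 40 mm from the hinge); let go there it springs back to about 1.05. Pressed past about 0.43 rad it snaps shut by itself and stays.
- hinge_back_left (a point): Middle of the hinge axis of the back left clip, 99 mm above the counter, 13 mm outside the box wall; the axis runs along the box's x.
- tip_back_left (a point): Middle of the free end of the back left clip, a flat plate 60 mm long from its hinge, 26 mm wide along the box's x and 5 mm thick.
- clip_back_right (a joint): Angle of the yellow clip at the box's back right corner (+x, -y): 0 = shut, lying level inward over the lid's rim; grows as it swings up and out, to 2.0 rad. Starts standing, 1.45 to 1.95, and stays by friction down to about 1.05 rad. From about 1.0 rad down an over-centre spring resists, with up to about 5 N at its free end (7 N at 40 mm from the hinge); let go there it springs back to about 1.05. Pressed past about 0.43 rad it snaps shut by itself and stays.
- hinge_back_right (a point): Middle of the hinge axis of the back right clip, 99 mm above the counter, 13 mm outside the box wall; the axis runs along the box's x.
- tip_back_right (a point): Middle of the free end of the back right clip, a flat plate 60 mm long from its hinge, 26 mm wide along the box's x and 5 mm thick.

How it is judged:
On the way, in this order (a step that is already met when the one before it is completed fails the run):
1. the lid is shut while all four clips still stand open (value of joint lid below 0.05 rad and value of joint each of clip_front_left, clip_front_right, clip_back_left, clip_back_right above 0.8 rad), for 0.2 s.
2. two diagonally opposite clips are snapped shut while the other two still stand open (((value of joint each of clip_front_left, clip_back_right below 0.08 rad and value of joint each of clip_front_right, clip_back_left above 0.8 rad) or (value of joint each of clip_front_right, clip_back_left below 0.08 rad and value of joint each of clip_front_left, clip_back_right above 0.8 rad))), for 0.2 s.
3. all four clips are snapped shut (value of joint each of clip_front_left, clip_front_right, clip_back_left, clip_back_right below 0.08 rad), for 0.2 s.
At the end, for the whole second after the job is handed in: The lid is shut (within 0.05 rad), all four clips are snapped shut (within 0.08 rad), and the sifter cup, jar, mould and horse cutter stand upright and at rest within 20 mm of where they began (all of step 3 and value of joint lid below 0.05 rad and linear speed of each of sifter_cup, jar, mould, horse_cutter below 0.02 m/s and distance of each of sifter_cup, jar, mould, horse_cutter from where it was at the start of the episode below 0.02 m and angle between each of sifter_cup, jar, mould, horse_cutter's own z axis and vertical below 0.15 rad); the robot touches nothing.
It fails at once if the lid slams (still over 0.02 rad open and closing faster than 2.5 rad/s, as when dropped from about 10 mm at the bar) (velocity of joint lid below -2.5 rad/s and value of joint lid above 0.02 rad).
It fails at once if the sifter cup is knocked away (over 20 mm) or tipped (distance of sifter_cup from where it was at the start of the episode above 0.02 m or angle between sifter_cup's own z axis and vertical above 0.3 rad).
It fails at once if the jar is knocked away (over 20 mm) or tipped (distance of jar from where it was at the start of the episode above 0.02 m or angle between jar's own z axis and vertical above 0.3 rad).
It fails at once if the mould is knocked away (over 20 mm) or tipped (distance of mould from where it was at the start of the episode above 0.02 m or angle between mould's own z axis and vertical above 0.3 rad).
It fails at once if the horse cutter is knocked away (over 20 mm) or tipped (distance of horse_cutter from where it was at the start of the episode above 0.02 m or angle between horse_cutter's own z axis and vertical above 0.3 rad).
It also fails if it takes over 72 s, if anything falls off the work surface, if the arm or the gripper's body presses on something with over 40 N, if the wrist force passes 120 N, or if a joint passes its speed limit or range.

## Working session

There is one attempt and no reset: what is moved stays moved. The work goes in short steps, Python scripts to look and compute and a tool call to move; the robot and the scene stay as the last step left them, time stands still between calls to the robot, and variables do not carry over. Pictures are saved under pics/ and viewed, at most 10 in all, crops included, and the job is handed in when it is done.

Besides the shell and the picture viewer there is one more tool, called after "Call:" as a command line: name --argument value ..., lists and objects as JSON in quotes. servo_tool: Moves the arm, as the interface text tells. Shifts and turns lie within -1 to 1; 1 stands for 0.75 m of shift or 30 degrees of turn. Its arguments: {"type":"object","properties":{"series":{"type":"array"},"claw":{"type":"number"},"grip_force":{"type":"number"}},"required":["series"]}

```bash
mkdir -p pics; ls; cat > h.py <<'E'
import numpy as np, cv2
from workcell import r
def P(c):
    k=r.calibration(c); return np.array(k["mtx"])@np.array(k["camera_from_world"])[:3]
def tri(obs): # [(P,uv)]
    A=[]
    for p,(u,v) in obs: A+= [u*p[2]-p[0], v*p[2]-p[1]]
    A=np.array(A); A/=np.linalg.norm(A[:,:3],axis=1)[:,None]
    return np.linalg.lstsq(A[:,:3],-A[:,3],rcond=None)[0]
def onz(p,uv,z): # pixel to plane z
    M=np.c_[p[:,0],p[:,1],p[:,2]*z+p[:,3]]; q=np.linalg.solve(M,[uv[0],uv[1],1]); return q[:2]/q[2]
def proj(p,X): q=p@np.r_[X,1]; return q[:2]/q[2]
def save(c,n): 
    im=r.capture(c); cv2.imwrite(f"pics/{n}.png",cv2.cvtColor(im,cv2.COLOR_RGB2BGR)); return im
def R():
    from scipy.spatial.transform import Rotation as S
    return S.from_euler('xyz',r.get_state()["tool_rot"]).as_matrix()
E
python3 - <<'E'
from h import *
save("side","side0");save("top","top0")
s=r.get_state();print(s)
N=["box","lid_hinge","lid_bar","sifter_cup","jar","mould","horse_cutter"]+[a+b for b in("front_left","front_right","back_left","back_right") for a in("hinge_","tip_")]
Ps={c:P(c) for c in("side","top")}
for n in N:
    o={}
    for c in("side","top"):
        m=r.mark_of(c,n)
        if m:o[c]=m[0]
    print(n,{c:(np.round(v["at"]),round(v["conf"],2)) for c,v in o.items()}, tri([(Ps[c],o[c]["at"]) for c in o]).round(3) if len(o)==2 else "")
E
```

```text
pics
{'clock': 0.1, 'joint_positions': array([-1.17669799,  0.70701253, -0.0276375 ,  1.48494244,  0.02198686,
        0.95090847, -0.07550584]), 'qvel': array([-1.00328942e-03,  6.25927716e-05, -6.55894733e-04, -2.93453657e-04,
       -1.59385151e-03, -2.56166757e-07,  1.80130986e-04]), 'joint_efforts': array([ 2.58849934e-03, -8.84278178e+01,  1.23637307e+00, -2.36450332e+01,
        1.69374933e-02,  5.20964182e-03,  9.60412217e-05]), 'tool_pos': array([0.24261571, 0.52104971, 0.23089255]), 'tool_rot': array([-3.14062339e+00,  5.30497778e-06,  2.70579552e+00]), 'contact_force': array([ 0.190327  ,  0.49951788, -0.02937212]), 'ft_torque': array([ 0.05367825,  0.03290716, -0.03050036]), 'grip_force': 0.0, 'finger_gap': 1.003826323775079}
box {'side': (array([270., 274.]), 0.8), 'top': (array([317., 250.]), 0.57)} [ 0.543 -0.032  0.008]
lid_hinge {'side': (array([296., 240.]), 0.82), 'top': (array([312., 220.]), 0.83)} [ 0.613 -0.016  0.089]
lid_bar {'side': (array([314., 176.]), 0.6), 'top': (array([316., 198.]), 0.67)} [ 0.645 -0.015  0.267]
sifter_cup {'side': (array([314., 357.]),
[... 558 characters left out ...]
43.]), 0.69)} [0.523 0.093 0.143]
hinge_front_right {'side': (array([270., 292.]), 0.6), 'top': (array([369., 264.]), 0.8)} [ 0.514 -0.149  0.092]
tip_front_right {'side': (array([271., 278.]), 0.44), 'top': (array([388., 262.]), 0.65)} [ 0.517 -0.174  0.165]
hinge_back_left {'side': (array([266., 208.]), 0.64), 'top': (array([267., 242.]), 0.82)} [0.563 0.089 0.105]
tip_back_left {'side': (array([267., 192.]), 0.7), 'top': (array([264., 238.]), 0.6)} [0.57  0.094 0.152]
hinge_back_right {'side': (array([306., 276.]), 0.64), 'top': (array([366., 225.]), 0.6)} [ 0.6   -0.139  0.103]
tip_back_right {'side': (array([308., 258.]), 0.75), 'top': (array([364., 223.]), 0.62)} [ 0.604 -0.129  0.147]
```

View pics/side0.png

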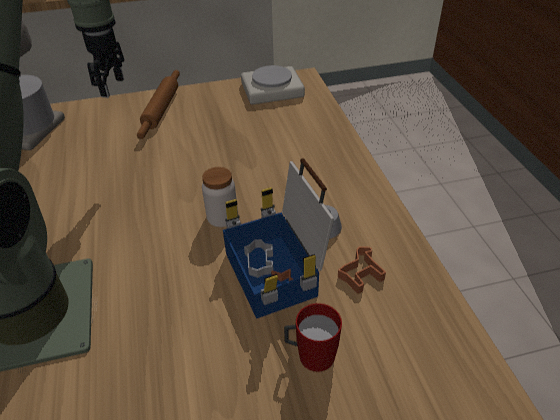

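View pics/top0.png

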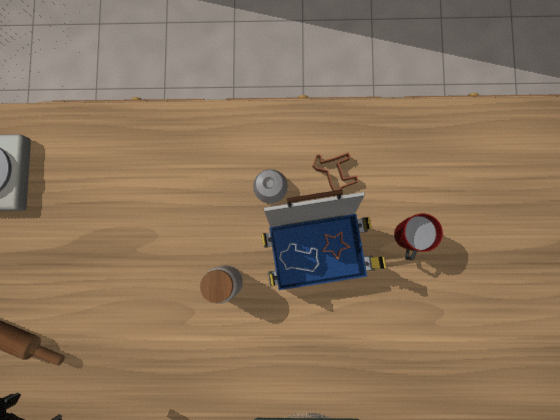

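The side view shows the open lid with its bar at (313,175) and clips at about (232,210), (267,200), (309,270) and (270,287). The top view shows the bar at (316,198), and the front-right clip leans out at (378,263). The network's `tip_front_left` in the top view fell on the back-left clip. I'll fit the whole box model robustly to both views.

```bash
cat >> h.py <<'E'
NM=["lid_hinge","lid_bar","box"]+[a+b for b in("front_left","front_right","back_left","back_right") for a in("hinge_","tip_")]
def local(q): # q: x,y,yaw,a,lid,FL,FR,BL,BR -> world points
    x,y,w,a,l=q[:5]; L={"box":(0,0,0),"lid_hinge":(.075,0,.085),"lid_bar":(.075-.185*np.cos(l)+.004*np.sin(l),0,.085+.185*np.sin(l)+.004*np.cos(l))}
    for i,(n,sx,sy) in enumerate([("front_left",-1,1),("front_right",-1,-1),("back_left",1,1),("back_right",1,-1)]):
        t=q[5+i]; L["hinge_"+n]=(sx*a,sy*.118,.099); L["tip_"+n]=(sx*a,sy*(.118-.06*np.cos(t)),.099+.06*np.sin(t))
    c,s=np.cos(w),np.sin(w)
    return {n:np.array([x+c*p[0]-s*p[1],y+s*p[0]+c*p[1],p[2]]) for n,p in L.items()}
def fit(obs): # [(P,name,uv,conf)]
    from scipy.optimize import least_squares
    f=lambda q:np.concatenate([(proj(p,local(q)[n])-uv)*c for p,n,uv,c in obs])
    return least_squares(f,[.543,-.03,.15,.05,1.78,1.7,1.7,1.7,1.7],loss="soft_l1",f_scale=1.5,bounds=([.4,-.2,-.3,.03,-.1]+[-.1]*4,[.7,.2,.5,.09,2.0]+[2.1]*4))
E
cat > look.py <<'E'
import sys,pickle,os
from h import *
obs=pickle.load(open("obs.pkl","rb")) if os.path.exists("obs.pkl") else []
for c in sys.argv[1:]:
    p=P(c); r.capture(c)
    for n in NM:
        m=r.mark_of(c,n)
        if m and m[0]["conf"]>.35: obs.append((p,n,np.array(m[0]["at"]),m[0]["conf"]))
pickle.dump(obs,open("obs.pkl","wb"))
s=fit(obs); print(s.x.round(3)); L=local(s.x)
for n in NM: print(n,L[n].round(3),[ (proj(p,L[n])-uv).round(1).tolist() for p,m,uv,c in obs if m==n])
np.save("q.npy",s.x)
E
python3 look.py side top
```

```text
[ 0.54  -0.027  0.14   0.045  1.68   1.428  1.843  1.518 -0.092]
lid_hinge [ 0.615 -0.017  0.085] [[1.0, -3.4], [-2.0, 1.4]]
lid_bar [ 0.638 -0.013  0.268] [[76.6, -25.6], [0.1, 1.0]]
box [ 0.54  -0.027  0.   ] [[0.3, 1.8], [0.6, 1.2]]
hinge_front_left [0.479 0.083 0.099] [[0.8, 0.1]]
tip_front_left [0.48  0.075 0.158] [[1.5, -16.0], [1.4, -0.2]]
hinge_front_right [ 0.512 -0.15   0.099] [[-6.2, -1.0], [1.2, -2.3]]
tip_front_right [ 0.514 -0.166  0.157] [[-1.2, 0.6], [-0.5, -1.5]]
hinge_back_left [0.569 0.096 0.099] [[-1.2, 1.4]]
tip_back_left [0.569 0.093 0.159] [[-0.1, 0.0], [-0.1, -0.9]]
hinge_back_right [ 0.602 -0.138  0.099] [[2.3, 0.7], [-1.3, -0.4]]
tip_back_right [ 0.593 -0.079  0.093] [[-12.3, 0.4], [74.1, -9.6]]
```

Call:
servo_tool --series '[-0.06,-0.05,-0.07,0.2,-0.12,-0.1,-0.1,0.4,-0.18,-0.14,-0.13,0.6,-0.24,-0.19,-0.17,0.8,-0.3,-0.24,-0.2,1.0]'

```text
clock: 3.3
tool_pos: [0.3403, 0.3248, 0.3516]
tool_rot: [3.141, -0.0, 2.178]
contact_force: [0.9, 0.5, 0.7]
finger_gap: 1.001
grip_force: 0.0
```

Call:
servo_tool --series '[-0.065,-0.01,-0.01,0.2,-0.13,-0.02,-0.02,0.4,-0.195,-0.03,-0.025,0.6,-0.26,-0.04,-0.025,0.8,-0.32,-0.05,-0.025,0.9]'

```text
clock: 3.8
tool_pos: [0.4475, 0.1062, 0.3696]
tool_rot: [3.141, 0.0, 1.707]
contact_force: [0.9, 0.9, -0.4]
finger_gap: 1.002
grip_force: 0.0
```

Call:
servo_tool --series '[0,0,0,0,0,0,0,0]'

```text
clock: 4.0
tool_pos: [0.447, 0.1079, 0.3693]
tool_rot: [-3.141, -0.0, 1.71]
contact_force: [-0.1, 0.8, -0.4]
finger_gap: 0.998
grip_force: 0.0
```

```bash
python3 look.py side top wrist wrist; python3 -c "
from h import *
save('wrist','w1')
s=r.get_state();print(s['tool_pos'],s['tool_rot'],s['clock'])"
```

```text
[ 0.542 -0.029  0.154  0.045  1.683  1.447  1.81   1.564  1.515]
lid_hinge [ 0.616 -0.017  0.085] [[1.4, -3.4], [-1.8, 0.9], [0.2, -3.2], [1.7, -0.2], [-1.7, 0.4], [-0.0, -1.2]]
lid_bar [ 0.64  -0.013  0.268] [[77.3, -25.7], [0.0, 0.2], [-2.6, 0.6], [-0.4, -0.3]]
box [ 0.542 -0.029  0.   ] [[1.0, 2.1], [1.1, 0.8], [-0.5, 0.6], [0.1, 0.7], [3.7, 0.5], [-1.8, -0.8]]
hinge_front_left [0.479 0.081 0.099] [[0.9, 0.7], [-0.3, 2.0], [0.0, -1.2], [-0.6, -2.1], [-1.6, 0.4]]
tip_front_left [0.48  0.074 0.159] [[1.6, -15.7], [1.8, -0.1], [-1.2, -0.0], [1.1, -2.7], [1.9, -0.7], [1.3, 0.4]]
hinge_front_right [ 0.515 -0.152  0.099] [[-4.4, -0.7], [1.9, -3.7], [-0.5, 1.3], [-1.2, -2.9], [-4.1, 2.6], [0.4, -0.7]]
tip_front_right [ 0.517 -0.166  0.157] [[0.3, 0.0], [-0.5, -3.0], [-38.1, 4.0], [-2.4, -0.2]]
hinge_back_left [0.568 0.095 0.099] [[-1.5, 1.7], [1.4, -0.2], [-2.0, 1.4], [-0.2, 1.8], [0.1, 1.8]]
tip_back_left [0.568 0.095 0.159] [[-0.7, -0.4], [-0.9, -0.4], [-0.2, -2.3], [-2.7, 2.0], [-1.2, 0.7], [2.3, 0.8]]
hinge_back_right [ 0.604 -0.138  0.099] [[3.5, 0.7], [-1.1, -1.4], [3.7, 1.3], [-1.6, 1.9], [1.4, -1.1], [0.1, 0.2]]
tip_back_right [ 0.604 -0.135  0.159] [[0.1, -2.4], [103.5, -16.4], [-1.6, -1.0], [54.0, -28.9], [-1.9, -0.3], [-2.7, -2.8]]
[0.44687216 0.10834191 0.36932187] [-3.14156589e+00  8.44881406e-05  1.71096110e+00] 6.45
```

View pics/w1.png

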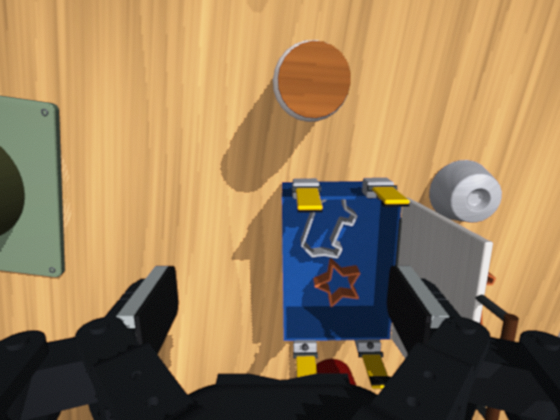

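The wrist view shows the box, with the jar clear at (312,80) and the bar at lower right (500,310). The marks now agree to within a few pixels, giving the bar at about (0.641,-0.013,0.268) and a box yaw of 0.154. Next is a move above the bar.

Call:
servo_tool --series '[-0.05,0.06,0.01,-0.03,-0.1,0.12,0.02,-0.03,-0.15,0.18,0.03,-0.03,-0.196,0.236,0.039,-0.03,-0.196,0.236,0.039,-0.03]' --claw 60 --grip_force 20

```text
clock: 6.95
tool_pos: [0.6443, -0.0148, 0.3387]
tool_rot: [-3.14, 0.001, 1.725]
contact_force: [-0.6, 0.9, 0.0]
finger_gap: 0.702
grip_force: 0.0
```

```bash
python3 look.py wrist | egrep "lid_bar|^\["; python3 -c "
from h import *
save('wrist','w2')
s=r.get_state();print(s['tool_pos'],s['tool_rot'],s['clock'],s['finger_gap'])
for X in [(.641,-.013,.268)]: print(proj(P('wrist'),X))"
```

```text
[ 0.542 -0.028  0.159  0.045  1.711  1.451  1.84   1.564  1.548]
lid_bar [ 0.645 -0.012  0.268] [[79.6, -26.4], [-0.9, -2.5], [-0.3, -0.1], [-1.3, -3.0], [-1.0, 0.7]]
[ 0.64254901 -0.01224171  0.3403452 ] [3.14133479e+00 3.33751465e-05 1.72698216e+00] 7.6 0.7003449538161923
[280.01970807 216.84605212]
```

View pics/w2.png

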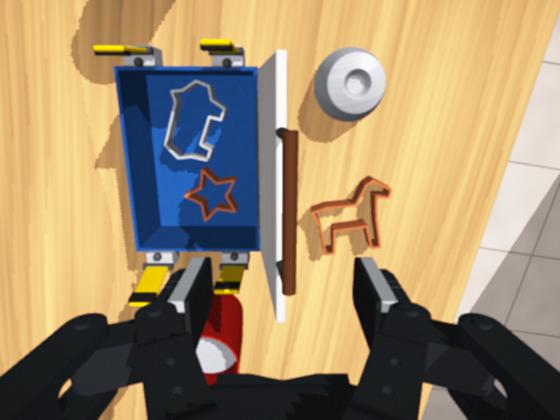

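The bar runs vertically at column 289, centred between the pads at columns 195 and 370. I'll descend and grip.

Call:
servo_tool --series '[0,0.003,0.05,0,0,0.003,0.1,0,0,0.003,0.11,0,0,0.003,0.11,0]'

```text
clock: 8.0
tool_pos: [0.6448, -0.0121, 0.2577]
tool_rot: [-3.141, -0.0, 1.727]
contact_force: [0.7, -0.2, 1.9]
finger_gap: 0.698
grip_force: 0.0
```

Call:
servo_tool --series '[0,0,0,0,0,0,0,0,0,0,0,0,0,0,0,0,0,0,0,0]' --claw 0 --grip_force 40

```text
clock: 8.5
tool_pos: [0.6452, -0.0122, 0.2585]
tool_rot: [3.14, 0.0, 1.727]
contact_force: [-0.7, -0.4, 6.2]
finger_gap: 0.097
grip_force: 39.1
```

```bash
cat > arc.py <<'E'
import numpy as np,sys
t0,st,n=map(float,sys.argv[1:])
f=lambda t:np.array([-.185*np.cos(t)+.004*np.sin(t),-.185*np.sin(t)-.004*np.cos(t)])
t=t0
for k in range(int(n)):
    print(round(t,3),[x for i in range(1,6) for x in (0,*((f(t-i*st)-f(t))/.75).round(3).tolist(),0)]); t-=5*st
E
python3 arc.py 1.71 .07 5
```

```text
1.71 [0, -0.017, -0.002, 0, 0, -0.034, -0.003, 0, 0, -0.052, -0.003, 0, 0, -0.069, -0.001, 0, 0, -0.086, 0.001, 0]
1.36 [0, -0.017, 0.004, 0, 0, -0.033, 0.009, 0, 0, -0.049, 0.015, 0, 0, -0.065, 0.022, 0, 0, -0.08, 0.031, 0]
1.01 [0, -0.014, 0.009, 0, 0, -0.028, 0.02, 0, 0, -0.041, 0.031, 0, 0, -0.054, 0.043, 0, 0, -0.065, 0.056, 0]
0.66 [0, -0.01, 0.014, 0, 0, -0.02, 0.028, 0, 0, -0.028, 0.043, 0, 0, -0.035, 0.059, 0, 0, -0.042, 0.075, 0]
0.31 [0, -0.005, 0.017, 0, 0, -0.009, 0.033, 0, 0, -0.012, 0.05, 0, 0, -0.013, 0.068, 0, 0, -0.013, 0.085, 0]
```

Call:
servo_tool --series '[0,-0.017,-0.002,0,0,-0.034,-0.003,0,0,-0.052,-0.003,0,0,-0.069,-0.001,0,0,-0.086,0.001,0]'

```text
clock: 9.0
tool_pos: [0.5811, -0.0221, 0.2577]
tool_rot: [3.14, 0.0, 1.727]
contact_force: [0.6, 0.7, 3.7]
finger_gap: 0.091
grip_force: 40.4
```

Call:
servo_tool --series '[0,-0.017,0.004,0,0,-0.033,0.009,0,0,-0.049,0.015,0,0,-0.065,0.022,0,0,-0.08,0.031,0]'

```text
clock: 9.5
tool_pos: [0.5215, -0.0314, 0.2341]
tool_rot: [3.141, -0.0, 1.727]
contact_force: [-2.2, 2.3, 5.3]
finger_gap: 0.095
grip_force: 41.2
```

Call:
servo_tool --series '[0,-0.014,0.009,0,0,-0.028,0.02,0,0,-0.041,0.031,0,0,-0.054,0.043,0,0,-0.065,0.056,0]'

```text
clock: 10.0
tool_pos: [0.4739, -0.0389, 0.1917]
tool_rot: [3.14, 0.0, 1.727]
contact_force: [4.5, 2.2, -2.9]
finger_gap: 0.098
grip_force: 40.9
```

Call:
servo_tool --series '[0,-0.01,0.014,0,0,-0.02,0.028,0,0,-0.028,0.043,0,0,-0.035,0.059,0,0,-0.042,0.075,0]'

```text
clock: 10.5
tool_pos: [0.4431, -0.0437, 0.1353]
tool_rot: [3.14, 0.0, 1.727]
contact_force: [6.5, 4.6, -2.2]
finger_gap: 0.095
grip_force: 41.3
```

Call:
servo_tool --series '[0,-0.003,0.016,0,0,-0.006,0.032,0,0,-0.008,0.048,0,0,-0.009,0.063,0,0,-0.009,0.077,0]'

```text
clock: 11.0
tool_pos: [0.4333, -0.0452, 0.077]
tool_rot: [-3.136, -0.001, 1.726]
contact_force: [-15.9, -2.4, 3.6]
finger_gap: 0.095
grip_force: 43.2
```

Call:
servo_tool --series '[0,0,0,0,0,0,0,0]'

```text
clock: 11.2
tool_pos: [0.4333, -0.0452, 0.0771]
tool_rot: [-3.135, -0.001, 1.726]
contact_force: [-16.6, -2.6, -0.8]
finger_gap: 0.094
grip_force: 42.6
```

```bash
python3 - <<'E'
from h import *
s=r.get_state();print(s['tool_pos'],s['contact_force'],s['clock'])
save("side","side1")
for n in("lid_bar","tip_front_left","tip_front_right","tip_back_left","tip_back_right"):
    print(n,[(np.round(m["at"]),round(m["conf"],2)) for m in r.mark_of("side",n)[:1]])
q=np.load("q.npy");q[4]=0
print(proj(P("side"),local(q)["lid_bar"]),local(q)["lid_bar"])
E
```

```text
[ 0.43325127 -0.04517717  0.07714498] [-16.55753676  -2.63022916  -0.78735892] 11.2
lid_bar [(array([222., 264.]), 0.84)]
tip_front_left []
tip_front_right [(array([271., 279.]), 0.59)]
tip_back_left [(array([266., 190.]), 0.7)]
tip_back_right [(array([309., 258.]), 0.47)]
[221.55051658 264.55968942] [ 0.43322778 -0.0455721   0.089     ]
```

View pics/side1.png

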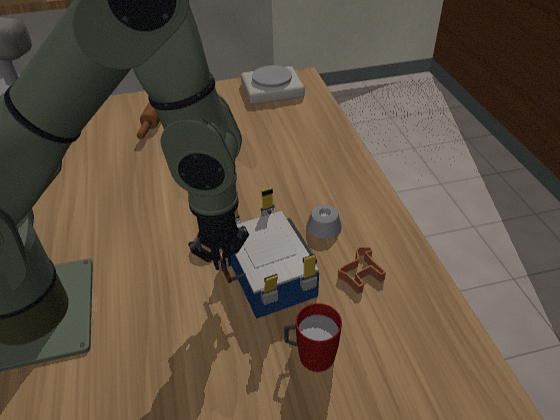

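The lid lies flat with the bar at (222,264), as predicted for shut. The tool is being pushed in -x, so I'll relax that and press slightly down before letting go.

Call:
servo_tool --series '[0,-0.003,0.003,0,0,-0.003,0.003,0,0,-0.003,0.003,0]'

```text
clock: 11.8
tool_pos: [0.4332, -0.0452, 0.0754]
tool_rot: [-3.14, -0.001, 1.727]
contact_force: [-6.8, 1.1, 1.3]
finger_gap: 0.094
grip_force: 42.8
```

Call:
servo_tool --series '[0,-0.001,0,0,0,-0.001,0,0,0,-0.001,0,0]' --claw 22

```text
clock: 12.1
tool_pos: [0.4334, -0.0455, 0.0755]
tool_rot: [3.141, 0.0, 1.727]
contact_force: [0.0, -0.3, -0.2]
finger_gap: 0.255
grip_force: 0.0
```

Call:
servo_tool --series '[0,0,-0.02,0,0,0,-0.05,0,0,0,-0.1,0,0,0,-0.16,0,0,0,-0.2,0]'

```text
clock: 12.6
tool_pos: [0.4332, -0.0456, 0.228]
tool_rot: [3.14, 0.001, 1.726]
contact_force: [0.3, 0.3, -0.7]
finger_gap: 0.255
grip_force: 0.0
```

Call:
servo_tool --series '[0.065,0.025,0,0,0.13,0.05,0,0,0.198,0.087,0,0,0.198,0.087,0,0,0.198,0.087,0.03,0]' --claw 0

```text
clock: 13.1
tool_pos: [0.4757, 0.114, 0.2038]
tool_rot: [3.138, -0.001, 1.73]
contact_force: [1.1, -1.4, -0.3]
finger_gap: -0.003
grip_force: 0.0
```

```bash
rm obs.pkl; python3 look.py wrist top side; python3 -c "
from h import *
save('wrist','w3')
s=r.get_state();print(s['tool_pos'],s['clock'],s['finger_gap'])"
```

```text
[ 0.542 -0.027  0.148  0.044 -0.1    1.505  1.783  1.54   1.63 ]
lid_hinge [ 0.616 -0.016  0.085] [[2.5, -0.7], [-2.8, 0.1], [1.7, 0.4]]
lid_bar [ 0.434 -0.043  0.071] [[-293.4, 119.0], [-3.4, -1.8], [-0.6, 4.7]]
box [ 0.542 -0.027  0.   ] [[0.1, -2.8], [2.5, 0.4], [-4.8, 0.9]]
hinge_front_left [0.481 0.083 0.099] [[1.4, -0.4], [0.7, -2.8], [1.4, -0.9]]
tip_front_left [0.481 0.079 0.159] [[-1.0, 0.5]]
hinge_front_right [ 0.515 -0.15   0.099] [[-201.7, 106.2], [-1.4, 0.7]]
tip_front_right [ 0.517 -0.163  0.158] [[-2.7, -2.8], [-1.1, 2.0]]
hinge_back_left [0.568 0.096 0.099] [[-0.5, 0.4], [-0.9, -4.2], [-0.7, 2.3]]
tip_back_left [0.569 0.094 0.159] [[-0.5, 0.2], [-0.4, -3.9]]
hinge_back_right [ 0.603 -0.137  0.099] [[-2.0, 1.5], [2.4, -1.2]]
tip_back_right [ 0.604 -0.141  0.159] [[-0.2, -1.6]]
[0.47438619 0.11135339 0.20279527] 14.95 -0.003971384174435354
```

View pics/w3.png

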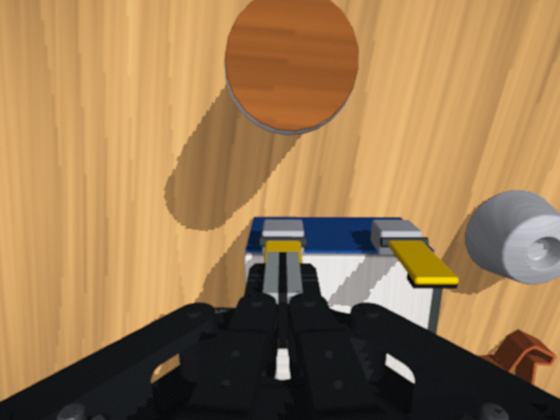

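The wrist view shows the shut lid. The closed fingertips at (283,265) line up with the front-left clip, and the jar at (292,65) is clear. I'll descend outside the clip and swing it in.

Call:
servo_tool --series '[0,0,0.04,0,0,0,0.08,0,0,0,0.08,0]'

```text
clock: 15.25
tool_pos: [0.4732, 0.1111, 0.1405]
tool_rot: [-3.137, 0.001, 1.727]
contact_force: [-0.9, 0.1, 0.8]
finger_gap: -0.001
grip_force: 0.0
```

Call:
servo_tool --series '[-0.015,0,0,0,-0.031,0,0,0,-0.044,0,0.002,0,-0.055,0,0.006,0,-0.065,0,0.014,0]'

```text
clock: 15.75
tool_pos: [0.4826, 0.0625, 0.1328]
tool_rot: [3.14, -0.0, 1.726]
contact_force: [-0.4, 2.2, 4.3]
finger_gap: 0.001
grip_force: 1.4
```

Call:
servo_tool --series '[-0.009,0,0.009,0,-0.014,0,0.019,0,-0.019,0,0.03,0,-0.021,0,0.036,0,-0.021,0,0.036,0]'

```text
clock: 16.25
tool_pos: [0.4841, 0.0474, 0.1046]
tool_rot: [-3.14, 0.0, 1.726]
contact_force: [0.4, -0.5, 0.4]
finger_gap: -0.007
grip_force: 0.0
```

Call:
servo_tool --series '[0,0,-0.06,0,-0.05,0.02,-0.11,0,-0.11,0.04,-0.13,0,-0.17,0.065,-0.13,0,-0.23,0.088,-0.13,0]'

```text
clock: 16.75
tool_pos: [0.5768, -0.1129, 0.204]
tool_rot: [3.14, 0.0, 1.728]
contact_force: [0.3, 1.6, 0.1]
finger_gap: -0.001
grip_force: 0.0
```

Call:
servo_tool --series '[-0.06,0.02,0,0,-0.088,0.031,0,0,-0.088,0.031,0,0,-0.088,0.031,0,0]'

```text
clock: 17.15
tool_pos: [0.6089, -0.1728, 0.2026]
tool_rot: [-3.141, -0.0, 1.727]
contact_force: [-0.8, 1.0, 0.2]
finger_gap: -0.001
grip_force: 0.0
```

```bash
cat > near.py <<'E'
import sys
from h import *
s=r.get_state();print(s['tool_pos'],s['clock'])
p=P("wrist");r.capture("wrist");q=np.load("q.npy");L=local(q)
c,sn=np.cos(.155),np.sin(.155)
for n in sys.argv[1:]:
    d=s["tool_pos"]-L["hinge_"+n]; print(n,"tool rel hinge, box axes",(c*d[0]+sn*d[1]).round(4),(-sn*d[0]+c*d[1]).round(4),d[2].round(4))
    for a in("hinge_","tip_"): print(a,[(np.round(m["at"]),round(m["conf"],2)) for m in r.mark_of("wrist",a+n)[:1]],proj(p,L[a+n]).round())
E
python3 near.py back_right
```

```text
[ 0.6088898  -0.17280375  0.2026265 ] 17.15
back_right tool rel hinge, box axes 0.0003 -0.036 0.1036
hinge_ [(array([285., 158.]), 0.94)] [282. 152.]
tip_ [(array([287., 169.]), 0.88)] [282. 175.]
```

Call:
servo_tool --series '[0,0,0.04,0,0,0,0.08,0,0,0,0.08,0]'

```text
clock: 17.6
tool_pos: [0.6076, -0.1717, 0.1402]
tool_rot: [-3.137, -0.002, 1.728]
contact_force: [0.2, -0.1, 1.1]
finger_gap: -0.001
grip_force: 0.0
```

Call:
servo_tool --series '[0.021,0,0,0,0.04,0,0,0,0.052,0,0.002,0,0.063,0,0.006,0,0.073,0,0.014,0]'

```text
clock: 18.1
tool_pos: [0.6011, -0.1185, 0.1331]
tool_rot: [3.14, 0.001, 1.727]
contact_force: [0.9, -4.8, 18.6]
finger_gap: 0.003
grip_force: 8.0
```

Call:
servo_tool --series '[0.009,0,0.009,0,0.014,0,0.019,0,0.019,0,0.03,0,0.021,0,0.036,0,0.021,0,0.036,0]'

```text
clock: 18.6
tool_pos: [0.5977, -0.1033, 0.1045]
tool_rot: [-3.14, -0.0, 1.727]
contact_force: [0.1, -0.6, 0.1]
finger_gap: -0.001
grip_force: 0.0
```

Call:
servo_tool --series '[0,0,-0.06,0,0,0,-0.12,0,0.03,-0.03,-0.18,0,0.06,-0.06,-0.22,0,0.06,-0.06,-0.22,0]'

```text
clock: 19.1
tool_pos: [0.5459, -0.0644, 0.2749]
tool_rot: [3.136, 0.0, 1.728]
contact_force: [0.5, 0.6, -1.6]
finger_gap: 0.001
grip_force: 0.0
```

```bash
python3 -c "
from h import *
s=r.get_state();print(s['tool_pos'],s['clock'])
save('wrist','w4'); im=save('top','t4')
a=cv2.imread('pics/t4.png')[170:310,230:430]; b=cv2.imread('pics/w4.png')
cv2.imwrite('pics/c4.png',np.hstack([cv2.resize(a,(400,280),interpolation=2),cv2.resize(b,(373,280))]))
"
```

```text
[ 0.54589413 -0.06440535  0.27489495] 19.1
```

View pics/c4.png

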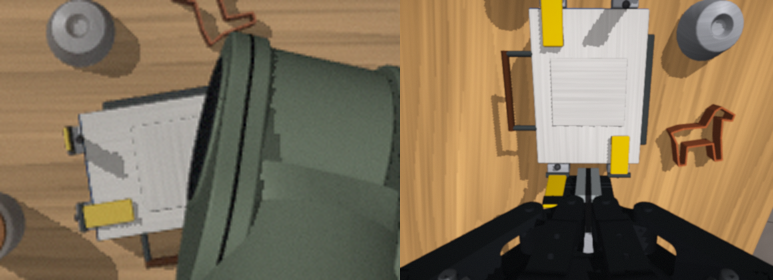

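The composite shows the front-left and back-right clips lying flat on the lid, with the front-right and back-left still standing. Next is the front-right clip.

Call:
servo_tool --series '[-0.055,-0.02,0,0,-0.11,-0.04,0,0,-0.17,-0.059,0.03,0,-0.17,-0.059,0.09,0,-0.17,-0.059,0.095,0]'

```text
clock: 19.7
tool_pos: [0.5206, -0.1997, 0.1944]
tool_rot: [-3.135, -0.003, 1.724]
contact_force: [-0.4, 0.6, 0.3]
finger_gap: -0.0
grip_force: 0.0
```

```bash
python3 near.py front_right
```

```text
[ 0.52058288 -0.19970019  0.19438801] 19.7
front_right tool rel hinge, box axes -0.0023 -0.0496 0.0954
hinge_ [(array([287., 136.]), 0.62)] [287. 134.]
tip_ [(array([288., 178.]), 0.74)] [287. 169.]
```

Call:
servo_tool --series '[0,0.002,0.04,0,0,0.002,0.077,0,0,0.002,0.077,0]'

```text
clock: 20.15
tool_pos: [0.5241, -0.1975, 0.1405]
tool_rot: [-3.14, -0.001, 1.728]
contact_force: [0.5, -0.6, 2.2]
finger_gap: -0.002
grip_force: 0.0
```

Call:
servo_tool --series '[0.021,0,0,0,0.04,0,0,0,0.058,0,0,0,0.07,0,0.002,0,0.081,0,0.006,0]'

```text
clock: 20.65
tool_pos: [0.515, -0.1376, 0.1373]
tool_rot: [3.141, 0.0, 1.727]
contact_force: [1.4, -0.9, -0.2]
finger_gap: -0.003
grip_force: 0.4
```

Call:
servo_tool --series '[0.01,0,0.007,0,0.018,0,0.016,0,0.023,0,0.027,0,0.027,0,0.038,0,0.029,0,0.044,0]'

```text
clock: 21.15
tool_pos: [0.511, -0.1168, 0.1028]
tool_rot: [-3.14, -0.0, 1.727]
contact_force: [-1.4, 0.1, -0.0]
finger_gap: 0.0
grip_force: 0.0
```

Call:
servo_tool --series '[0,0,0,0,0,0,-0.06,0,0,0,-0.12,0,0.05,0.02,-0.13,0,0.11,0.04,-0.13,0]'

```text
clock: 21.65
tool_pos: [0.5291, -0.0315, 0.2034]
tool_rot: [3.138, 0.001, 1.723]
contact_force: [1.2, 1.2, -1.0]
finger_gap: 0.001
grip_force: 0.0
```

Call:
servo_tool --series '[0.06,0.025,0,0,0.12,0.05,0,0,0.18,0.07,0,0,0.204,0.079,0,0,0.204,0.079,0,0]'

```text
clock: 22.15
tool_pos: [0.563, 0.1324, 0.2011]
tool_rot: [-3.142, -0.001, 1.731]
contact_force: [-0.4, -0.3, -0.4]
finger_gap: 0.0
grip_force: 0.0
```

```bash
python3 near.py back_left
```

```text
[0.56298772 0.13240546 0.20106959] 22.15
back_left tool rel hinge, box axes 0.0003 0.0367 0.1021
hinge_ [(array([280., 250.]), 0.64)] [282. 250.]
tip_ [(array([160., 250.]), 0.63)] [282. 295.]
```

Call:
servo_tool --series '[0,0,0.04,0,0,0,0.08,0,0,0,0.08,0]'

```text
clock: 22.6
tool_pos: [0.5617, 0.1278, 0.1389]
tool_rot: [-3.137, 0.001, 1.725]
contact_force: [-0.0, 0.2, 1.1]
finger_gap: -0.005
grip_force: 0.0
```

Call:
servo_tool --series '[-0.021,0,0,0,-0.04,0,0,0,-0.052,0,0.002,0,-0.063,0,0.006,0,-0.073,0,0.014,0]'

```text
clock: 23.1
tool_pos: [0.5721, 0.0747, 0.1315]
tool_rot: [3.14, -0.0, 1.726]
contact_force: [-0.4, 2.1, 7.2]
finger_gap: 0.004
grip_force: 2.5
```

Call:
servo_tool --series '[-0.009,0,0.009,0,-0.014,0,0.019,0,-0.019,0,0.03,0,-0.021,0,0.036,0,-0.021,0,0.036,0]'

```text
clock: 23.6
tool_pos: [0.5737, 0.0595, 0.1031]
tool_rot: [-3.14, 0.0, 1.727]
contact_force: [0.6, 0.3, 0.7]
finger_gap: -0.002
grip_force: 0.0
```

Call:
servo_tool --series '[0,0,-0.06,0,0,0,-0.12,0,0,-0.05,-0.18,0,0,-0.1,-0.22,0,0,-0.1,-0.22,0]'

```text
clock: 24.1
tool_pos: [0.4981, 0.0477, 0.2726]
tool_rot: [3.138, -0.0, 1.726]
contact_force: [-0.2, 1.2, -1.0]
finger_gap: -0.001
grip_force: 0.0
```

```bash
python3 -c "
from h import *
s=r.get_state();print(s['tool_pos'],s['clock'])
save('wrist','w5'); save('side','s5')
a=cv2.imread('pics/s5.png')[160:380,190:390]; b=cv2.imread('pics/w5.png')
cv2.imwrite('pics/c5.png',np.hstack([cv2.resize(a,(382,420)),cv2.resize(b,(400,420))]))
"
```

```text
[0.49805447 0.04766785 0.27255828] 24.1
```

View pics/c5.png

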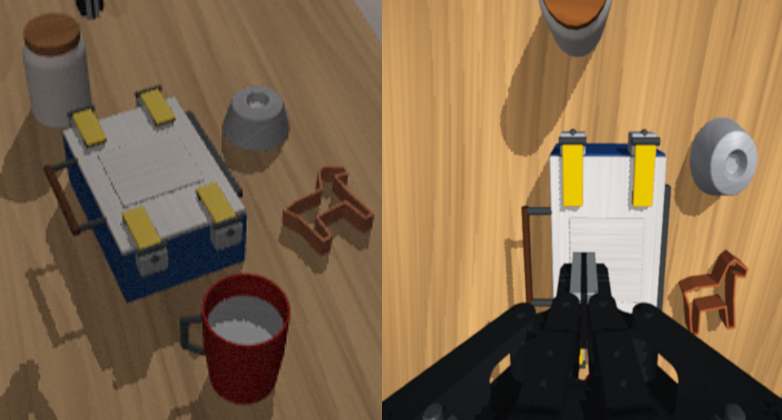

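All four clips lie flat on the shut lid, at (88,128), (156,106), (141,228) and (217,204) in the left crop. The bystanders have not moved and the arm is clear.

Call:
servo_tool --series '[0,0,0,0,0,0,0,0,0,0,0,0]'

```text
clock: 24.5
tool_pos: [0.5001, 0.0481, 0.2679]
tool_rot: [-3.14, 0.0, 1.727]
contact_force: [0.1, -0.1, 0.0]
finger_gap: -0.003
grip_force: 0.0
```

```bash
python3 -c "
from h import *
print(r.hand_in())"
```

```text
the job is handed in; nothing more can be done
None
```

The lid was eased shut and released, and all four clips were snapped down in diagonal order (front-left and back-right, then front-right and back-left); in the last pictures the bystanders stood in place, and I handed the job in at about 24.5 s, though no verdict came back.

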